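Gauge the die of the billet press

ROBOT

A 6-joint arm with a two-finger parallel gripper is mounted at the origin on the work surface. World frame = base frame: x ahead of the robot, y to its left, z up, the work surface at z = 0. Lengths are in m, angles in rad, forces in N, time in s.
With the tool pointing down it reaches from about 0.35 to 0.775 m from the base axis. Payload 7.3 kg.
Tool frame: the origin (TCP) lies midway between the tips of the shut fingers; the grasp point (between the pads) lies 19 mm behind it (robot.tcp_to_grasp is the distance from the TCP to the grasp point, in m); z points along the fingers, y is the line along which they close (so a half turn about z gives the same grasp; the last joint's range is limited). The gripper opens to 92 mm and grips with 3 to 60 N. Pads are 19 mm wide; open, the fingers measure 130 mm over their backs; the gripper's body (75 mm by 190 mm) begins 47 mm behind the grasp point.
Start: joints at [1.171, 0.342, 1.524, -0, 1.275, -0.146], TCP at [0.132, 0.508, 0.227] pointing down, gripper open.
Joint ranges: [-2.53, 2.53], [-0.77, 2.02], [0.04, 2.7], [-1, 4.14], [0.28, 2.66], [-3.11, 3.11]. Speed limits (rad/s): [2.57, 2.57, 3.14, 3.14, 3.14, 3.14].

INTERFACE

Orientations are given as [roll, pitch, yaw] about the fixed x, y, z axes, in that order (R = Rz(yaw) Ry(pitch) Rx(roll)).
In Python, from cell import readout, cams, ticket, robot gives the robot as it stands. The module is installed in compiled form; this text tells all that it offers.
- The arm moves only by the tool jog_arm, never from a script. Its argument "plan" is a list of rows, each a list of 5 numbers: the shift along the world's x, y, z each as a share of 0.08 m, from -1 to 1, then the turn about the world's z as a share of 90 degrees, from -1 to 1, then the opening, from -1 (shut) to 1 (fully open). A call has 1 to 12 rows; each row is the pose to reach, as a shift and turn from the pose commanded when the call began; what a row does not reach only later rows make up. A row lasts 1/10 s, in which the tool goes at most 50 mm and 8.59 degrees, less where a joint would pass 70% of its speed; a pose out of reach is approached as far as the arm can. A call with a number of a shift or a turn outside -1 to 1 is refused whole. A call with a gripper value outside its range is refused whole. The fingers move at their own pace and stop on an object; "squeeze" is the grip in N (left out, the last holds). Time passes only in rows, so rows that repeat a pose let the fingers close. It gives the time, the measured TCP pose, the force, the opening and the grip force at its end, in the units of the state.
- readout.observe(): the state, without advancing time (a new reading comes with each control period).
- cams.read_camera(name): name is "scene" or "top" or "wrist"; returns the picture (480x640x3 uint8, blue, green, red); there is no depth.
- cams.calibration(name): a dict with "K" (3x3 intrinsics, pixels), "k1" (the pictures are not rectified: a ray, as slopes to the right and down, at radius r is drawn at 1 + k1 r^2 times it, then the intrinsics apply), "world_from_camera" (4x4, takes a point from camera to world coordinates). Camera axes: x right, y down, z forward; pixel columns grow to the right and rows downward; lengths in m; the calibration is good to about 2 mm. A picture is of the moment at which its call begins: read the wrist's pose just before it. calibration takes no time and is no camera call; for the wrist camera it gives the pose at the moment of the call.
- ticket.hand_in(): hands the job in; it is judged then, once.
The state is a dict: "time": time; "qpos": joint angles; "qvel": joint speeds; "joint_efforts": joint torques, N m; "tool_pos": TCP position; "tool_rot": TCP orientation; "contact_force": force on the tool from outside, world axes, zero at the start; "torque": the same for the moment, N m; "opening": finger opening in m; "grip_force": force on a finger pad.
Only numpy, scipy, OpenCV 4.12 (cv2) and the standard library are available. Lean on these libraries where they do the work, as an engineer would, in place of code of your own. Each camera call takes 0.05 s, during which the arm holds its last target. There are 200 camera calls.

TASK

Press the open lid of the press head's die chamber down until it snaps past its catch and lies fully shut. Then take the gauge rod from its wooden rest, push it into the slanting guide tube until its collar stops against the mouth, and draw it right out again. Finish still gripping the rod, keeping it still and level in the air, at least 20 cm above the bench and clear of everything, so that its scale can be read; leave the lid shut and don't shift the loose things lying around.

Things in the scene. Friction and masses are not known exactly. Their poses are not given: they have to be found in the camera images.
- lid (a joint): Hinge of the flat aluminium lid (150 x 130 mm, 8 mm thick, 12 mm lip on its free edge) of the die chamber. 0 = fully shut, grows as it opens (rad, stop at 1.3). Stays at any angle (friction 0.25 N m). Below about 0.09 rad it rides over a spring catch: pressing at lid_press takes about 7 to 10 N; below about 0.04 rad it snaps to 0 and is kept there.
- lid_hinge (a point): Middle of the lid's hinge edge, on its outer (top) face, 8 mm off the hinge line, which runs along the press's y, 100 mm above the bench. Axes turn with the lid: x to the free edge, z out of the outer face. The hinge is on the press's -x side: the open lid leans up, outer face to the robot; shut it by pushing the free edge over, away from the robot and down.
- lid_press (a point): Point on the lid's outer (top) face, 125 mm from the hinge, 25 mm short of the plate's free edge, mid-width: a good place to press. Axes as lid_hinge.
- press: Press head, bolted down; base 200 x 270 x 12 mm, origin at the centre of its underside. x away from the robot (turned up to 0.3 rad), y left. Open grey die chamber 150 x 130 mm centred at y +60 mm, rim 100 mm high, lid's hinge line at x -75 mm on the rim. Grey block 120 x 100 mm, 70 mm high, centred at y -65 mm, with two cheeks (to 113 mm high) holding the tube.
- tube: Steel guide tube fixed to the press, 80 mm long, 22 mm outside, bore 14 mm, its last 14 mm flared to a funnel 26 mm inside and 34 mm outside. Origin: centre of the mouth, 134 mm above the bench; z along the axis out of the mouth: away from the robot and up, 30 degrees above level. The rod goes 70 mm into it.
- rod: Gauge rod, 0.11 to 0.22 kg, loose, level on the rest, axis 60 mm above the bench, tip towards the robot. Origin: centre of the collar's stop face; x to the tip, z up as it lies. Steel shaft 10 mm thick to x +70 mm, end tapered; collar 36 mm wide, x 0 to -8 mm; black handle 20 x 20 mm, x -8 to -108 mm. Seated: origin on the tube's origin, x along the tube's -z.
- rod_tip (a point): Tip of the gauge rod, 70 mm from the collar's stop face. Axes as the rod.
- rod_grip (a point): Place to grip: on the rod's axis in the handle, 48 mm behind the collar's stop face, near the centre of mass, open to both sides for the fingers. Axes as the rod.
- rest: Dark wooden rest, fixed, base 200 x 70 x 14 mm, origin at the centre of its underside; x along the rod to its tip, the grip place roughly above the origin. Two posts 44 mm wide, 12 mm thick, at x +84 mm (under the shaft) and -52 mm (under the handle's end), with notches open upward, 65 mm high: lift the rod straight up.
- can: Plain steel can, diameter 70 mm, 100 mm high, upright; origin at the centre of its underside. To be left alone.
- batten: Wooden batten 50 x 140 x 28 mm lying on the bench; origin at the centre of its underside. To be left alone.
- scraper: Round steel scraper, diameter 110 mm, 4 mm thick, with a bow handle 46 mm high, lying flat; origin at the centre of its underside. To be left alone.
There are look-alikes about, which are no part of the job. Of the things like the rest, leave any that is green or turquoise; of the rest the larger one is meant.

How it is judged:
By the outcome, as a careful person would: the job done as asked, in the order asked, and still so for the second after the job is handed in, while the arm keeps its last pose, push and grip.
It also fails if it takes over 70 s, if anything falls off the work surface, if the arm or the gripper's body presses on something with over 40 N, if the wrist force passes 120 N, or if a joint passes its speed limit or range.

## Working session

There is one attempt and no reset: what is moved stays moved. The work goes in short steps, Python scripts to look and compute and a tool call to move; the robot and the scene stay as the last step left them, time stands still between calls to the robot, and variables do not carry over. Pictures are saved under pics/ and viewed, at most 10 in all, crops included, and the job is handed in when it is done.

Besides the shell and the picture viewer there is one more tool, called after "Request:" as a command line: name --pt "numbers of a row" for each row, then --argument value for the rest. jog_arm: Moves the arm, as the interface text tells. Shift numbers are shares of 0.08 m and turn numbers shares of 90 degrees, none past 1 either way. Its arguments: {"type":"object","properties":{"plan":{"type":"array"},"squeeze":{"type":"number"}},"required":["plan"]}

```bash
mkdir -p pics
cat > h.py <<'E'
import numpy as np, cv2
from cell import readout, cams, ticket, robot
def ray(name,uv,cal=None):
    c=cal or cams.calibration(name); K=np.array(c['K']); k1=c['k1']; T=np.array(c['world_from_camera'])
    d=np.linalg.inv(K)@[uv[0],uv[1],1]; xy=d[:2]; p=xy.copy()
    for _ in range(30): p=xy/(1+k1*(p@p))
    return T[:3,3], T[:3,:3]@np.array([p[0],p[1],1])
def at(name,uv,z,cal=None):
    o,d=ray(name,uv,cal); return np.round(o+d*(z-o[2])/d[2],4)
def proj(name,P,cal=None):
    c=cal or cams.calibration(name); K=np.array(c['K']); k1=c['k1']; T=np.linalg.inv(np.array(c['world_from_camera']))
    q=T[:3,:3]@np.array(P)+T[:3,3]; p=q[:2]/q[2]; p=p*(1+k1*(p@p)); return np.round((K@[p[0],p[1],1])[:2],1)
def tri(n1,a,n2,b,c1=None,c2=None):
    o1,d1=ray(n1,a,c1);o2,d2=ray(n2,b,c2)
    s=np.linalg.lstsq(np.stack([d1,-d2],1),o2-o1,rcond=None)[0]
    p,q=o1+s[0]*d1,o2+s[1]*d2; return np.round((p+q)/2,4),round(float(np.linalg.norm(p-q)),4)
def snap(name,f,crop=None,scale=1):
    im=cams.read_camera(name)
    cv2.imwrite(f'pics/{f}_raw.png',im)
    if crop: x0,y0,x1,y1=crop; im=im[y0:y1,x0:x1]
    cv2.imwrite(f'pics/{f}.png',cv2.resize(im,None,fx=scale,fy=scale,interpolation=cv2.INTER_CUBIC))
E
python3 - <<'E'
from h import *
snap('scene','s1',None,1.25); snap('top','t1',None,1.25)
for n in('scene','top','wrist'):
    c=cams.calibration(n); print(n,np.round(c['world_from_camera'],3).tolist(),c['k1'],np.array(c['K']).round(1).tolist())
s=readout.observe(); print(s['time'],s['tool_pos'],s['tool_rot'],s['opening'],robot.tcp_to_grasp)
E
```

```text
scene [[-0.757, 0.39, -0.525, 1.146], [0.654, 0.46, -0.601, 0.67], [0.007, -0.798, -0.603, 0.844], [0.0, 0.0, 0.0, 1.0]] 0.007026433894666391 [[496.3, 0.0, 316.5], [0.0, 496.3, 230.1], [0.0, 0.0, 1.0]]
top [[-0.005, -0.987, 0.163, 0.271], [-1.0, 0.007, 0.012, -0.059], [-0.013, -0.163, -0.987, 1.609], [0.0, 0.0, 0.0, 1.0]] 0.04515893282135441 [[533.7, 0.0, 328.2], [0.0, 533.7, 240.7], [0.0, 0.0, 1.0]]
wrist [[0.251, 0.936, 0.248, 0.065], [0.968, -0.243, -0.067, 0.524], [-0.002, 0.257, -0.966, 0.383], [0.0, 0.0, 0.0, 1.0]] -0.06623895632267715 [[358.5, 0.0, 321.3], [0.0, 358.5, 235.0], [0.0, 0.0, 1.0]]
0.1 [0.13166081 0.50786648 0.22614035] [-3.14031266e+00 -1.70985446e-04  2.88777088e+00] 0.09164128661115029 0.0188
```

View pics/s1.png

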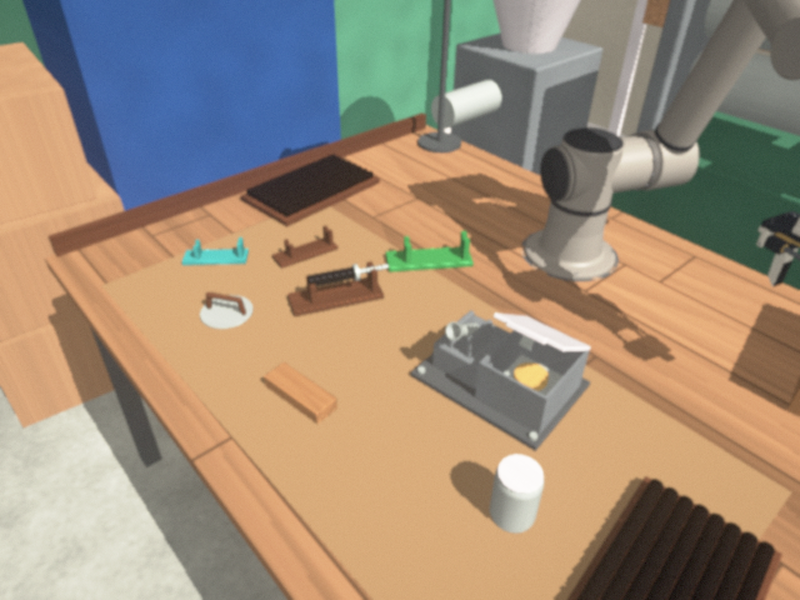

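View pics/t1.png

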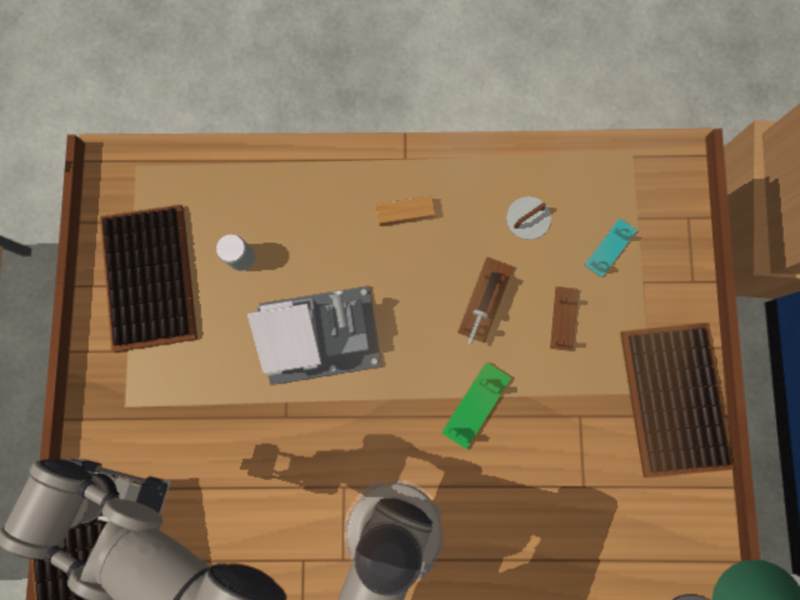

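Run:
```python
from h import *
def cr(f,x0,y0,w,h,W=400,H=300): return cv2.resize(cv2.imread(f)[y0:y0+h,x0:x0+w],(W,H),interpolation=cv2.INTER_CUBIC)
t='pics/t1_raw.png';s='pics/s1_raw.png'
m=np.vstack([np.hstack([cr(t,190,222,120,90),cr(t,350,195,120,90)]),np.hstack([cr(s,325,240,160,120),cr(s,220,180,120,90)])])
cv2.imwrite('pics/m1.png',m)
```

```text
(no output)
```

View pics/m1.png

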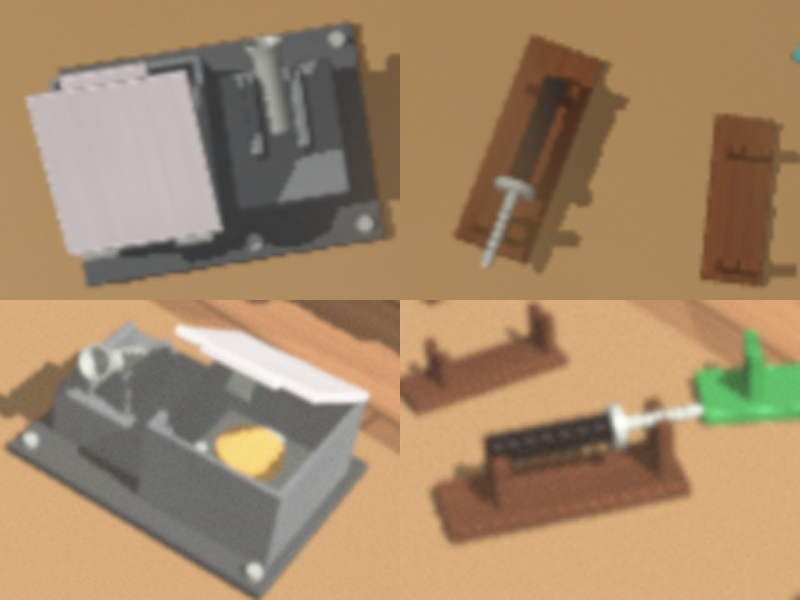

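Run:
```python
from h import *
A=lambda u,v:(190+u/3.3333,222+v/3.3333)
B=lambda u,v:(350+(u-400)/3.3333,195+v/3.3333)
C=lambda u,v:(325+u/2.5,240+(v-300)/2.5)
D=lambda u,v:(220+(u-400)/3.3333,180+(v-300)/3.3333)
b=[at('top',A(*p),.012)[:2] for p in((357,23),(385,236),(88,286),(57,70))]
s=[at('scene',C(*p),.012)[:2] for p in((8,447),(261,598),(366,465))]
for n,q in(('top',b),('scene',s)): print(n,q,[np.linalg.norm(q[i]-q[i-1]).round(4) for i in range(1,len(q))])
ctr=np.mean(b,0); d=b[0]-b[1]; d2=b[2]-b[1]; print('ctr',ctr,'yaw',np.arctan2(d[1],d[0]),np.arctan2(-d2[0],d2[1]))
b2=[s[1]+s[0]-s[0]]; print('scene ctr',(s[0]+s[2])/2)
print('mouth',tri('top',A(266,42),'scene',C(97,361)),at('top',A(266,42),.134),at('scene',C(97,361),.134))
print('rod top col,tip,end',at('top',B(514,187),.06),at('top',B(487,265),.06),at('top',B(565,80),.06))
print('scene',at('scene',D(619,425),.06),at('scene',D(700,410),.06),at('scene',D(490,447),.06))
print('lid free edge (tri)',tri('top',A(28,97),'scene',C(368,398)),tri('top',A(185,70),'scene',C(178,328)))
print('rest base top z.014',[at('top',B(*p),.014)[:2] for p in((535,37),(607,62),(530,263),(456,236))])
```

```text
top [array([0.5727, 0.0548]), array([0.3784, 0.0288]), array([0.3359, 0.2935]), array([0.5312, 0.3276])] [np.float64(0.196), np.float64(0.2681), np.float64(0.1983)]
scene [array([0.5769, 0.0623]), array([0.5342, 0.3284]), array([0.3397, 0.2945])] [np.float64(0.2695), np.float64(0.1974)]
ctr [0.45455  0.176175] yaw 0.13302346888728994 0.15920038183774715
scene ctr [0.4583 0.1784]
mouth (array([0.533 , 0.1235, 0.135 ]), 0.0023) [0.534  0.1227 0.134 ] [0.5315 0.1236 0.134 ]
rod top col,tip,end [ 0.4955 -0.2041  0.06  ] [ 0.427  -0.1791  0.06  ] [ 0.591  -0.2513  0.06  ]
scene [ 0.4915 -0.2067  0.06  ] [ 0.4276 -0.1804  0.06  ] [ 0.5884 -0.2493  0.06  ]
lid free edge (tri) (array([0.4698, 0.322 , 0.1959]), 0.0377) (array([0.5009, 0.1813, 0.1913]), 0.0012)
rest base top z.014 [array([ 0.6409, -0.2307]), array([ 0.6169, -0.2957]), array([ 0.4332, -0.2212]), array([ 0.458 , -0.1553])]
```

Request:
jog_arm --pt "0.5 -0.3 0.4 0 -1" --pt "0.875 -0.665 0.4 0 -1" --pt "0.875 -0.665 0.4 0 -1" --squeeze 20

```text
time: 0.4
tool_pos: [0.2051, 0.4526, 0.2594]
tool_rot: [3.141, 0.002, 2.884]
contact_force: [-0.2, 0.1, 0.2]
opening: 0.0725
grip_force: 0.0
```

Request:
jog_arm --pt "0.5 -0.4 0 0 -1" --pt "0.875 -0.665 0 0 -1" --pt "0.875 -0.665 0 0 -1"

```text
time: 0.7
tool_pos: [0.2742, 0.3999, 0.2583]
tool_rot: [-3.14, 0.001, 2.884]
contact_force: [-0.6, -0.3, -0.4]
opening: 0.0483
grip_force: 0.0
```

Request:
jog_arm --pt "0.5 -0.4 0 0 -1" --pt "0.875 -0.665 0 0 -1" --pt "0.875 -0.665 0 0 -1"

```text
time: 1.0
tool_pos: [0.3439, 0.3472, 0.2582]
tool_rot: [-3.141, 0.0, 2.884]
contact_force: [-0.0, 0.7, -0.1]
opening: 0.0241
grip_force: 0.0
```

Request:
jog_arm --pt "0.5 -0.4 0 0 -1" --pt "0.875 -0.665 0 0 -1" --pt "0.875 -0.665 0 0 -1"

```text
time: 1.3
tool_pos: [0.4137, 0.2944, 0.2581]
tool_rot: [-3.141, 0.0, 2.885]
contact_force: [-0.4, 0.2, -0.9]
opening: 0.0022
grip_force: 0.0
```

Request:
jog_arm --pt "0.5 -0.4 0 0 -1" --pt "0.875 -0.665 0 0 -1" --pt "0.875 -0.665 0 0 -1" --pt "0.875 -0.665 0 0 -1"

```text
time: 1.7
tool_pos: [0.4808, 0.2433, 0.2581]
tool_rot: [3.142, -0.002, 2.887]
contact_force: [-0.5, 1.1, 0.2]
opening: 0.0003
grip_force: 0.0
```

Request:
jog_arm --pt "0 0 -0.3 0 -1" --pt "0 0 -0.6 0 -1" --pt "0 0 -0.8 0 -1" --pt "0 0 -0.9 0 -1" --pt "0 0 -1 0 -1"

```text
time: 2.2
tool_pos: [0.4809, 0.2436, 0.1789]
tool_rot: [3.141, 0.0, 2.889]
contact_force: [0.8, -1.4, 0.9]
opening: 0.0002
grip_force: 0.4
```

Request:
jog_arm --pt "0.02 0 -0.12 0 -1" --pt "0.05 0 -0.24 0 -1" --pt "0.1 0 -0.36 0 -1" --pt "0.13 0 -0.48 0 -1" --pt "0.16 0 -0.58 0 -1" --pt "0.19 0 -0.65 0 -1" --pt "0.2 0 -0.7 0 -1" --pt "0.2 0 -0.7 0 -1"

```text
time: 3.0
tool_pos: [0.4977, 0.242, 0.1221]
tool_rot: [-3.141, -0.001, 2.888]
contact_force: [0.1, 0.4, 0.5]
opening: 0.0003
grip_force: 0.0
```

Request:
jog_arm --pt "0 0 -0.06 0 -1" --pt "0 0 -0.12 0 -1" --pt "0 0 -0.16 0 -1" --pt "0 0 -0.18 0 -1" --pt "0 0 -0.2 0 -1" --pt "0 0 -0.2 0 -1"

```text
time: 3.6
tool_pos: [0.4979, 0.2422, 0.108]
tool_rot: [3.141, 0.001, 2.888]
contact_force: [-2.9, -1.4, 10.7]
opening: 0.0006
grip_force: 5.6
```

Request:
jog_arm --pt "0 0 -0.03 0 -1" --pt "0 0 -0.05 0 -1" --pt "0 0 -0.05 0 -1"

```text
time: 3.9
tool_pos: [0.4981, 0.2423, 0.1075]
tool_rot: [3.14, 0.003, 2.888]
contact_force: [-11.1, -5.0, 36.9]
opening: 0.0009
grip_force: 18.2
```

Request:
jog_arm --pt "0 0 0.3 0 -1" --pt "0 0 0.7 0 -1" --pt "0 0 1 0 -1" --pt "0 0 1 0 -1"

```text
time: 4.3
tool_pos: [0.4993, 0.2428, 0.186]
tool_rot: [3.138, 0.005, 2.888]
contact_force: [0.4, -0.0, -0.1]
opening: 0.0005
grip_force: 0.0
```

Run:
```python
from h import *
c=cams.calibration('wrist'); a=cams.read_camera('scene'); w=cams.read_camera('wrist')
cv2.imwrite('pics/s2_raw.png',a); cv2.imwrite('pics/w2_raw.png',w)
m=np.hstack([cv2.resize(a[240:360,325:485],(400,300),interpolation=cv2.INTER_CUBIC),cv2.resize(w,(400,300))]); cv2.imwrite('pics/m2.png',m)
```

```text
(no output)
```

View pics/m2.png

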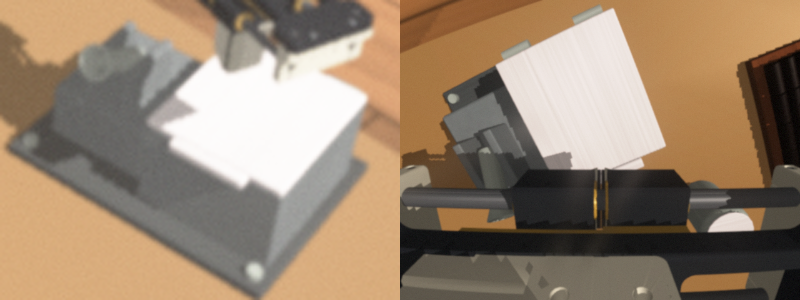

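Request:
jog_arm --pt "0 -0.4 0.25 -0.05 -1" --pt "0.075 -0.975 0.25 -0.093 -1" --pt "0.075 -0.975 0.25 -0.093 -1"

```text
time: 4.7
tool_pos: [0.5037, 0.1601, 0.2014]
tool_rot: [-3.139, -0.001, 2.736]
contact_force: [0.5, -0.7, -0.1]
opening: 0.0005
grip_force: 0.0
```

Request:
jog_arm --pt "0.04 -0.5 0 0 0" --pt "0.075 -0.975 0 0 0" --pt "0.075 -0.975 0 0 0"

```text
time: 5.0
tool_pos: [0.5093, 0.0831, 0.201]
tool_rot: [-3.139, -0.002, 2.738]
contact_force: [-0.2, 0.0, -0.2]
opening: 0.02
grip_force: 0.0
```

Request:
jog_arm --pt "0.04 -0.5 0 0 0" --pt "0.075 -0.975 0 0 0" --pt "0.075 -0.975 0 0 0"

```text
time: 5.3
tool_pos: [0.5156, 0.0058, 0.2013]
tool_rot: [-3.14, -0.002, 2.739]
contact_force: [-0.0, 0.8, -0.7]
opening: 0.0431
grip_force: 0.0
```

Request:
jog_arm --pt "0.04 -0.5 0 0 0" --pt "0.075 -0.975 0 0 0" --pt "0.075 -0.975 0 0 0"

```text
time: 5.6
tool_pos: [0.5219, -0.0718, 0.2015]
tool_rot: [-3.141, -0.001, 2.739]
contact_force: [-0.4, 0.9, -0.5]
opening: 0.0459
grip_force: 0.0
```

Request:
jog_arm --pt "0.04 -0.5 0 0 0" --pt "0.075 -0.975 0 0 0" --pt "0.075 -0.975 0 0 0"

```text
time: 5.9
tool_pos: [0.5281, -0.1495, 0.2016]
tool_rot: [-3.141, -0.001, 2.739]
contact_force: [0.6, 1.1, -0.6]
opening: 0.0458
grip_force: 0.0
```

Request:
jog_arm --pt "0.04 -0.5 0 0 0" --pt "0.075 -0.975 0 0 0" --pt "0.075 -0.975 0 0 0" --pt "0.075 -0.975 0 0 0" --pt "0.075 -0.975 0 0 0"

```text
time: 6.4
tool_pos: [0.5339, -0.2235, 0.2022]
tool_rot: [3.141, -0.002, 2.743]
contact_force: [-0.6, -0.2, 0.4]
opening: 0.0458
grip_force: 0.0
```

Run:
```python
from h import *
import pickle
c=cams.calibration('wrist'); pickle.dump(c,open('c3.pkl','wb')); w=cams.read_camera('wrist'); s=readout.observe(); print(s['tool_pos'],s['tool_rot'],s['qpos'])
cv2.imwrite('pics/w3_raw.png',w); cv2.imwrite('pics/w3.png',cv2.resize(w,(800,600)))
```

```text
[ 0.53393946 -0.22363769  0.20246509] [ 3.14079499e+00 -1.00108203e-03  2.74350687e+00] [-5.29375758e-01  4.60380666e-01  1.40826066e+00  6.89896978e-04
  1.27404828e+00 -1.70228800e+00]
```

View pics/w3.png

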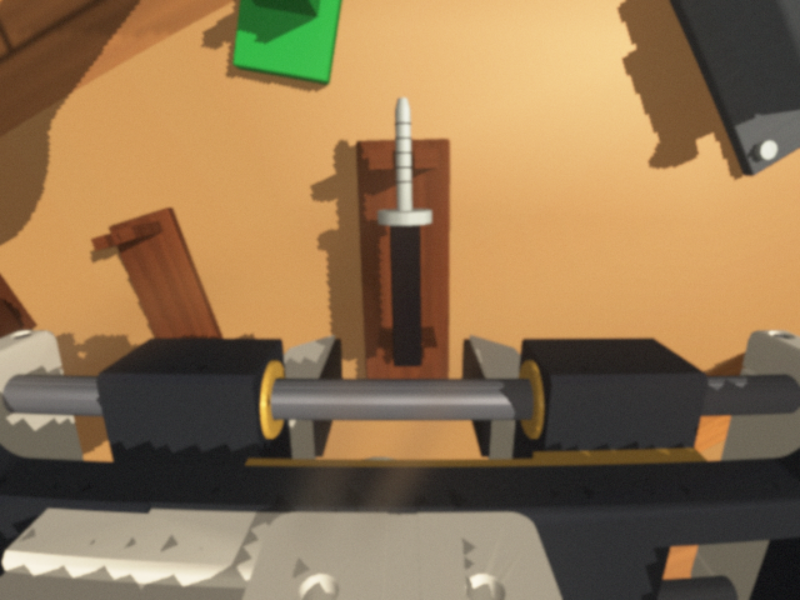

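Run:
```python
from h import *
import pickle
c=pickle.load(open('c3.pkl','rb'))
f=lambda u,v,z=.06: at('wrist',(u*.8,v*.8),z,c)
t,col,e=f(403,98),f(405,212),f(406.5,366,.07)
print(t,col,e,np.linalg.norm(t-e),np.arctan2(*(t-e)[[1,0]]))
u=(t-e)[:2]/np.linalg.norm((t-e)[:2]); print('grip',t[:2]-.118*u, e[:2]+.060*u, 'tcp ofs in rod frame', u@(np.array([.534,-.2236])-(t[:2]-.118*u)))
```

```text
[ 0.4271 -0.1787  0.06  ] [ 0.4931 -0.205   0.06  ] [ 0.5907 -0.2449  0.07  ] 0.17676934123314486 2.757087981285316
grip [ 0.53648415 -0.2229618 ] [ 0.53508094 -0.222394  ] tcp ofs in rod frame 0.0020633826692908167
```

Request:
jog_arm --pt "0.025 0.01 -0.5 0.006 0" --pt "0.025 0.01 -1 0.006 0" --pt "0.025 0.01 -1 0.006 0"

```text
time: 6.75
tool_pos: [0.533, -0.2217, 0.118]
tool_rot: [3.14, -0.01, 2.753]
contact_force: [-0.2, 0.3, -0.7]
opening: 0.046
grip_force: 0.0
```

Request:
jog_arm --pt "0 0 -0.5 0 0" --pt "0 0 -0.9 0 0" --pt "0 0 -1 0 0" --pt "0 0 -1 0 0" --pt "0 0 -1 0 -1" --pt "0 0 -1 0 -1" --pt "0 0 -1 0 -1" --pt "0 0 -1 0 -1" --pt "0 0 -1 0 -1" --pt "0 0 -1 0 -1" --squeeze 30

```text
time: 7.75
tool_pos: [0.537, -0.224, 0.0441]
tool_rot: [3.14, 0.002, 2.751]
contact_force: [2.6, 6.4, 4.6]
opening: 0.0197
grip_force: 30.0
```

Request:
jog_arm --pt "0 0 0.2 0 -1" --pt "0 0 0.5 0 -1" --pt "0 0 1 0 -1" --pt "0 0 1 0 -1"

```text
time: 8.15
tool_pos: [0.5385, -0.2265, 0.1283]
tool_rot: [-3.14, 0.01, 2.751]
contact_force: [0.6, -0.3, -1.4]
opening: 0.0198
grip_force: 29.9
```

Request:
jog_arm --pt "0 0 0.5 0 -1" --pt "0 0 1 0 -1" --pt "0 0 1 0 -1"

```text
time: 8.45
tool_pos: [0.5381, -0.2263, 0.2084]
tool_rot: [-3.14, 0.01, 2.751]
contact_force: [0.3, -0.2, -0.9]
opening: 0.0197
grip_force: 29.9
```

Request:
jog_arm --pt "-0.1 0.2 0 0.08 -1" --pt "-0.2 0.4 0 0.17 -1" --pt "-0.3 0.7 0 0.26 -1" --pt "-0.383 0.927 0 0.35 -1" --pt "-0.383 0.927 0 0.35 -1"

```text
time: 8.95
tool_pos: [0.504, -0.1488, 0.202]
tool_rot: [3.14, -0.002, -2.978]
contact_force: [0.0, 0.3, -0.8]
opening: 0.0195
grip_force: 29.9
```

Request:
jog_arm --pt "-0.2 0.4 0 0 -1" --pt "-0.383 0.927 0 0 -1" --pt "-0.383 0.927 0 0 -1"

```text
time: 9.25
tool_pos: [0.4726, -0.0736, 0.2021]
tool_rot: [3.139, -0.002, -2.983]
contact_force: [-0.7, -0.3, -1.5]
opening: 0.0195
grip_force: 29.9
```

Request:
jog_arm --pt "-0.2 0.4 0 0 -1" --pt "-0.383 0.927 0 0 -1" --pt "-0.383 0.927 0 0 -1"

```text
time: 9.55
tool_pos: [0.4423, 0.0002, 0.2023]
tool_rot: [3.14, -0.002, -2.982]
contact_force: [0.1, -0.9, -1.8]
opening: 0.0198
grip_force: 29.9
```

Request:
jog_arm --pt "-0.2 0.4 0 0 -1" --pt "-0.383 0.927 0 0 -1" --pt "-0.383 0.927 0 0 -1"

```text
time: 9.85
tool_pos: [0.4122, 0.0741, 0.2025]
tool_rot: [3.14, -0.001, -2.981]
contact_force: [-0.1, -1.0, -1.2]
opening: 0.02
grip_force: 29.9
```

Request:
jog_arm --pt "-0.2 0.4 0 0 -1" --pt "-0.383 0.927 0 0 -1" --pt "-0.383 0.927 0 0 -1"

```text
time: 10.15
tool_pos: [0.382, 0.1482, 0.2026]
tool_rot: [3.141, -0.0, -2.98]
contact_force: [0.5, -2.0, -1.2]
opening: 0.02
grip_force: 29.9
```

Request:
jog_arm --pt "-0.2 0.4 0 0 -1" --pt "-0.383 0.927 0 0 -1" --pt "-0.383 0.927 0 0 -1" --pt "-0.383 0.927 0 0 -1" --pt "-0.383 0.927 0 0 -1"

```text
time: 10.65
tool_pos: [0.3531, 0.2187, 0.2026]
tool_rot: [-3.141, 0.0, -2.984]
contact_force: [0.1, -0.4, -1.6]
opening: 0.0198
grip_force: 29.9
```

```bash
cat > look.py <<'E'
import sys,pickle
from h import *
n=sys.argv[1]; c=cams.calibration('wrist'); pickle.dump(c,open(f'c{n}.pkl','wb')); w=cams.read_camera('wrist'); a=cams.read_camera('scene'); s=readout.observe(); print(s['time'],s['tool_pos'],s['tool_rot'])
cv2.imwrite(f'pics/w{n}_raw.png',w); cv2.imwrite(f'pics/s{n}_raw.png',a)
x,y=[int(v) for v in proj('scene',s['tool_pos'])]; x=min(max(x,100),540); y=min(max(y,150),330)
print('scene crop',x-100,y-150,'wrist crop x120..520')
m=np.hstack([cv2.resize(w[:,160:480],(400,600)),cv2.resize(a[y-150:y+150,x-100:x+100],(400,600),interpolation=cv2.INTER_CUBIC)]); cv2.imwrite(f'pics/m{n}.png',m)
E
python3 look.py 4
```

```text
10.75 [0.35293301 0.21867319 0.20266368] [-3.14128872e+00  1.15124062e-04 -2.98487443e+00]
scene crop 355 77 wrist crop x120..520
```

View pics/m4.png

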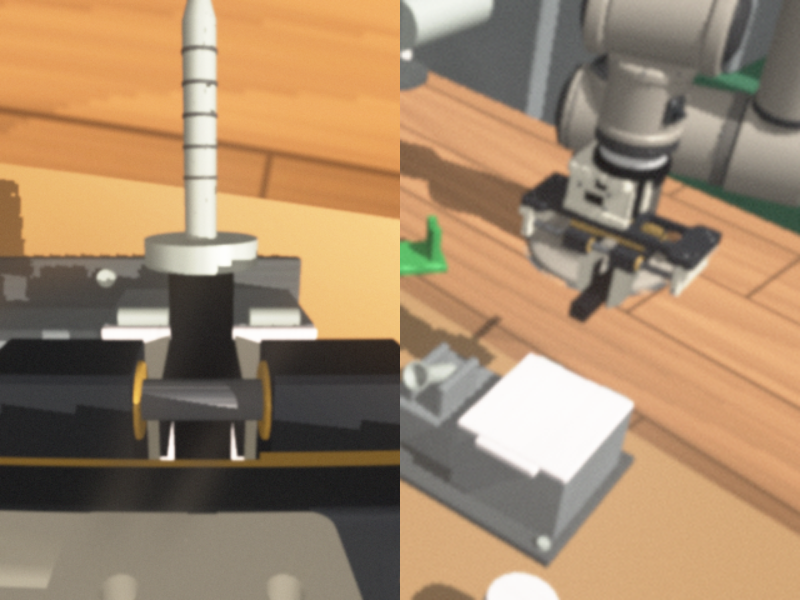

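Request:
jog_arm --pt "-0.19 0 -0.3 0 -1" --pt "-0.19 0 -0.6 0 -1" --pt "-0.19 0 -0.9 0 -1" --pt "-0.19 0 -1 0 -1" --pt "-0.19 0 -1 0 -1" --squeeze 15

```text
time: 11.25
tool_pos: [0.3368, 0.2191, 0.1222]
tool_rot: [-3.141, -0.002, -2.984]
contact_force: [0.1, -0.1, -1.6]
opening: 0.0198
grip_force: 14.9
```

Request:
jog_arm --pt "0 0 -0.1 0 -1" --pt "0 0 -0.2 0 -1" --pt "0 0 -0.25 0 -1" --pt "0 0 -0.3 0 -1" --pt "0 0 -0.35 0 -1"

```text
time: 11.75
tool_pos: [0.3363, 0.2199, 0.0946]
tool_rot: [3.142, -0.001, -2.982]
contact_force: [-4.0, -0.1, 4.0]
opening: 0.0196
grip_force: 15.0
```

Request:
jog_arm --pt "0 0 -0.04 0 -1" --pt "0 0 -0.08 0 -1" --pt "0 0 -0.11 0 -1" --pt "0 0 -0.14 0 -1" --pt "0 0 -0.14 0 -1"

```text
time: 12.25
tool_pos: [0.3372, 0.2201, 0.0834]
tool_rot: [3.141, 0.001, -2.982]
contact_force: [-1.0, -0.3, 1.2]
opening: 0.0203
grip_force: 15.0
```

```bash
python3 look.py 5
```

```text
12.35 [0.33712196 0.22004174 0.0835164 ] [ 3.14142057e+00  6.06067571e-04 -2.98234060e+00]
scene crop 351 116 wrist crop x120..520
```

View pics/m5.png

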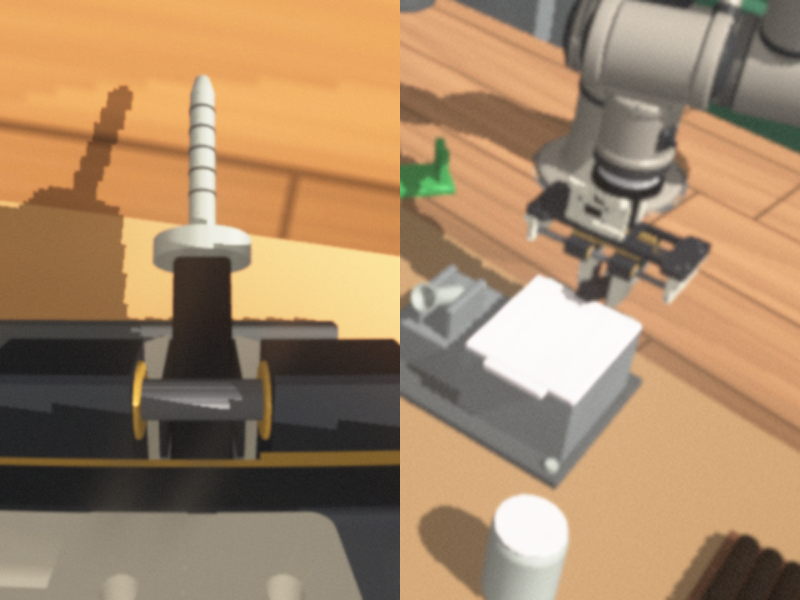

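```bash
cat > fit.py <<'E'
from h import *
import pickle
def M(n,tp,yaw,th,L=.048,h=.0159,pts=((.07,0),(0,.005),(-.0,-.018),(0,.018))):
    c=pickle.load(open(f'c{n}.pkl','rb')); f=np.array([np.cos(yaw),np.sin(yaw),0]); th=np.radians(th)
    g=np.array(tp)+[0,0,h]; ax=f*np.cos(th)-np.array([0,0,np.sin(th)]); up=f*np.sin(th)+np.array([0,0,np.cos(th)])
    return [((proj('wrist',g+ax*(L+x)+up*z,c)-[160,0])*1.25).round(0).tolist() for x,z in pts]
E
python3 - <<'E'
from fit import *
for th in(-3,0,3):print(th,M(4,[.35293,.21867,.20266],-2.98487,th))
for th in(22,25,28,31,34):
  for L in(.045,.048,.051): print(th,L,M(5,[.33712,.22004,.08352],-2.98234,th,L))
E
```

```text
-3 [[206.0, -8.0], [206.0, 248.0], [205.0, 234.0], [206.0, 258.0]]
0 [[206.0, -1.0], [206.0, 245.0], [205.0, 235.0], [206.0, 252.0]]
3 [[206.0, 8.0], [206.0, 243.0], [205.0, 237.0], [206.0, 248.0]]
22 0.045 [[205.0, 74.0], [205.0, 250.0], [205.0, 263.0], [205.0, 242.0]]
22 0.048 [[205.0, 67.0], [205.0, 242.0], [205.0, 256.0], [205.0, 232.0]]
22 0.051 [[205.0, 60.0], [205.0, 234.0], [205.0, 248.0], [205.0, 223.0]]
25 0.045 [[205.0, 84.0], [205.0, 252.0], [205.0, 267.0], [205.0, 241.0]]
25 0.048 [[205.0, 77.0], [205.0, 243.0], [205.0, 260.0], [205.0, 232.0]]
25 0.051 [[205.0, 70.0], [205.0, 235.0], [205.0, 252.0], [205.0, 223.0]]
28 0.045 [[205.0, 93.0], [205.0, 253.0], [205.0, 270.0], [205.0, 240.0]]
28 0.048 [[205.0, 87.0], [205.0, 245.0], [205.0, 264.0], [205.0, 232.0]]
28 0.051 [[205.0, 81.0], [205.0, 237.0], [205.0, 256.0], [205.0, 223.0]]
31 0.045 [[205.0, 103.0], [205.0, 254.0], [205.0, 274.0], [205.0, 240.0]]
31 0.048 [[205.0, 97.0], [205.0, 246.0], [205.0, 268.0], [205.0, 232.0]]
31 0.051 [[205.0, 91.0], [205.0, 239.0], [205.0, 261.0], [205.0, 224.0]]
34 0.045 [[205.0, 112.0], [205.0, 256.0], [205.0, 279.0], [205.0, 240.0]]
34 0.048 [[204.0, 107.0], [205.0, 249.0], [205.0, 272.0], [205.0, 232.0]]
34 0.051 [[204.0, 102.0], [205.0, 241.0], [205.0, 265.0], [205.0, 225.0]]
```

Request:
jog_arm --pt "0 0 -0.015 0 -1" --pt "0 0 -0.03 0 -1" --pt "0 0 -0.03 0 -1"

```text
time: 12.65
tool_pos: [0.3371, 0.2201, 0.0812]
tool_rot: [3.141, 0.001, -2.982]
contact_force: [-0.3, 0.8, 2.1]
opening: 0.0199
grip_force: 15.0
```

Request:
jog_arm --pt "0 0 0.3 0 -1" --pt "0 0 0.7 0 -1" --pt "0 0 1 0 -1" --squeeze 25

```text
time: 12.95
tool_pos: [0.3365, 0.2199, 0.1622]
tool_rot: [-3.142, -0.001, -2.982]
contact_force: [0.9, 0.8, -1.0]
opening: 0.0193
grip_force: 25.0
```

Request:
jog_arm --pt "0 0 0.5 0 -1" --pt "0 0 1 0 -1" --pt "0 0 1 0 -1"

```text
time: 13.25
tool_pos: [0.3389, 0.2209, 0.2454]
tool_rot: [3.139, 0.009, -2.982]
contact_force: [0.9, 0.6, -1.0]
opening: 0.0196
grip_force: 25.0
```

Request:
jog_arm --pt "0.5 -0.12 0 0 -1" --pt "1 -0.24 0 0 -1" --pt "1 -0.24 0 0 -1"

```text
time: 13.55
tool_pos: [0.42, 0.1995, 0.2395]
tool_rot: [-3.141, -0.0, -2.985]
contact_force: [0.3, 0.4, -0.6]
opening: 0.0192
grip_force: 25.0
```

Request:
jog_arm --pt "0.5 -0.12 0 0 -1" --pt "1 -0.24 0 0 -1" --pt "1 -0.24 0 0 -1"

```text
time: 13.85
tool_pos: [0.4994, 0.1802, 0.2389]
tool_rot: [-3.141, -0.001, -2.985]
contact_force: [-0.7, 0.1, -1.0]
opening: 0.0198
grip_force: 25.0
```

Request:
jog_arm --pt "0.5 -0.12 0 0 -1" --pt "1 -0.24 0 0 -1" --pt "1 -0.24 0 0 -1"

```text
time: 14.15
tool_pos: [0.5788, 0.1611, 0.2384]
tool_rot: [-3.141, -0.002, -2.984]
contact_force: [0.4, -0.2, -0.1]
opening: 0.0198
grip_force: 25.0
```

Request:
jog_arm --pt "0.5 -0.12 -0.2 0 -1" --pt "1 -0.24 -0.5 0 -1" --pt "1 -0.24 -0.5 0 -1" --pt "1 -0.24 -0.5 0 -1" --pt "1 -0.24 -0.5 0 -1"

```text
time: 14.65
tool_pos: [0.6556, 0.144, 0.2018]
tool_rot: [3.141, -0.0, -2.982]
contact_force: [-0.2, -0.6, -1.1]
opening: 0.0195
grip_force: 25.0
```

```bash
python3 look.py 6
```

```text
14.75 [0.65601176 0.14403185 0.20310488] [ 3.14144361e+00  2.24822638e-03 -2.98128718e+00]
scene crop 228 120 wrist crop x120..520
```

View pics/m6.png

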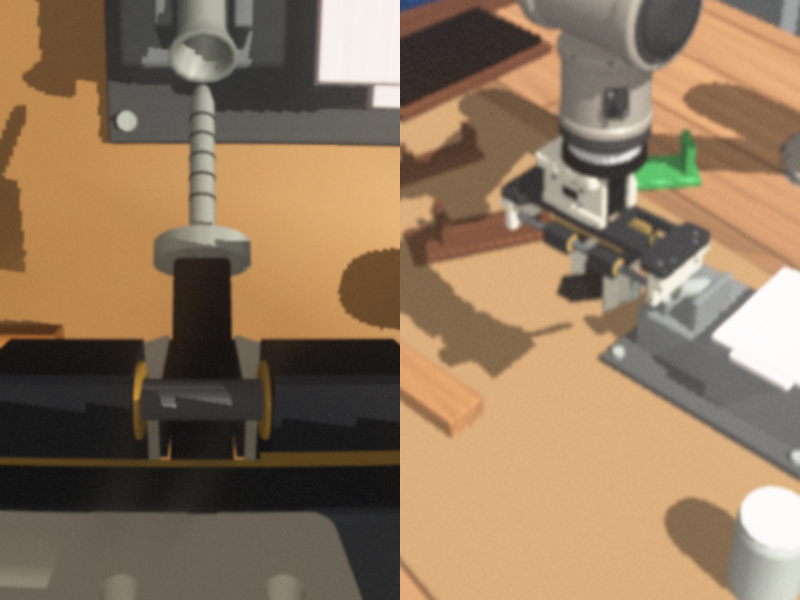

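Run:
```python
from fit import *
tp=[.65601,.14403,.20310]; yaw=-2.98129
for th in(27,29,31):print(th,M(6,tp,yaw,th,.0505))
c=pickle.load(open('c6.pkl','rb'))
for P in((.533,.1235,.134),(.535,.1235,.134),(.531,.1235,.134)): print(((proj('wrist',P,c)-[160,0])*1.25).round(1))
d=np.array([162.4+160,57*.8]); print(at('wrist',(160+203*.8,57*.8),.134,c),at('wrist',(160+207*.8,57*.8),.134,c))
```

```text
27 [[205.0, 79.0], [205.0, 239.0], [205.0, 258.0], [205.0, 226.0]]
29 [[205.0, 86.0], [205.0, 240.0], [205.0, 261.0], [205.0, 226.0]]
31 [[204.0, 93.0], [205.0, 242.0], [205.0, 264.0], [205.0, 227.0]]
[202.8  53.2]
[202.   57.8]
[203.4  48.6]
[0.5346 0.1239 0.134 ] [0.5343 0.1257 0.134 ]
```

Request:
jog_arm --pt "0 -0.01 -0.1 0 -1" --pt "0 -0.01 -0.2 0 -1" --pt "0 -0.01 -0.2 0 -1"

```text
time: 15.05
tool_pos: [0.6557, 0.1424, 0.1837]
tool_rot: [3.141, -0.003, -2.982]
contact_force: [0.5, 0.7, -1.3]
opening: 0.02
grip_force: 25.0
```

Request:
jog_arm --pt "-0.11 -0.018 -0.064 0 -1" --pt "-0.22 -0.036 -0.128 0 -1" --pt "-0.28 -0.046 -0.164 0 -1" --pt "-0.374 -0.06 -0.219 0 -1" --pt "-0.374 -0.06 -0.219 0 -1" --squeeze 15

```text
time: 15.55
tool_pos: [0.626, 0.1375, 0.1672]
tool_rot: [3.141, -0.001, -2.982]
contact_force: [-0.0, -0.5, -2.7]
opening: 0.0199
grip_force: 15.0
```

Request:
jog_arm --pt "-0.05 -0.008 -0.015 0 -1" --pt "-0.1 -0.016 -0.045 0 -1" --pt "-0.16 -0.025 -0.08 0 -1" --pt "-0.214 -0.034 -0.11 0 -1" --pt "-0.214 -0.034 -0.11 0 -1"

```text
time: 16.05
tool_pos: [0.6087, 0.1349, 0.1584]
tool_rot: [3.141, -0.002, -2.982]
contact_force: [-0.4, 0.3, -0.4]
opening: 0.0197
grip_force: 15.0
```

Request:
jog_arm --pt "-0.1 -0.013 -0.058 0 -1" --pt "-0.2 -0.026 -0.117 0 -1" --pt "-0.27 -0.036 -0.158 0 -1" --pt "-0.31 -0.042 -0.181 0 -1" --pt "-0.31 -0.042 -0.181 0 -1"

```text
time: 16.55
tool_pos: [0.5845, 0.1313, 0.1441]
tool_rot: [-3.142, -0.001, -2.982]
contact_force: [-1.8, -0.1, -0.3]
opening: 0.0199
grip_force: 15.0
```

Request:
jog_arm --pt "-0.021 -0.003 -0.012 0 -1" --pt "-0.043 -0.007 -0.025 0 -1" --pt "-0.064 -0.01 -0.037 0 -1" --pt "-0.064 -0.01 -0.037 0 -1"

```text
time: 16.95
tool_pos: [0.5796, 0.1306, 0.1412]
tool_rot: [3.142, -0.0, -2.982]
contact_force: [0.1, 0.9, -0.8]
opening: 0.0203
grip_force: 15.0
```

Request:
jog_arm --pt "-0.016 -0.002 -0.009 0 -1" --pt "-0.032 -0.005 -0.018 0 -1" --pt "-0.032 -0.005 -0.018 0 -1"

```text
time: 17.25
tool_pos: [0.5792, 0.1305, 0.141]
tool_rot: [-3.142, 0.005, -2.982]
contact_force: [5.9, 2.0, 0.2]
opening: 0.0198
grip_force: 15.0
```

Request:
jog_arm --pt "-0.01 -0.002 -0.006 0 -1" --pt "-0.02 -0.003 -0.012 0 -1" --pt "-0.02 -0.003 -0.012 0 -1"

```text
time: 17.55
tool_pos: [0.5792, 0.1305, 0.141]
tool_rot: [-3.141, 0.01, -2.983]
contact_force: [8.5, 3.1, 3.0]
opening: 0.02
grip_force: 15.0
```

```bash
python3 look.py 7
```

```text
17.65 [0.579177   0.13049537 0.14099222] [-3.14148167  0.00941607 -2.98248936]
scene crop 250 123 wrist crop x120..520
```

View pics/m7.png

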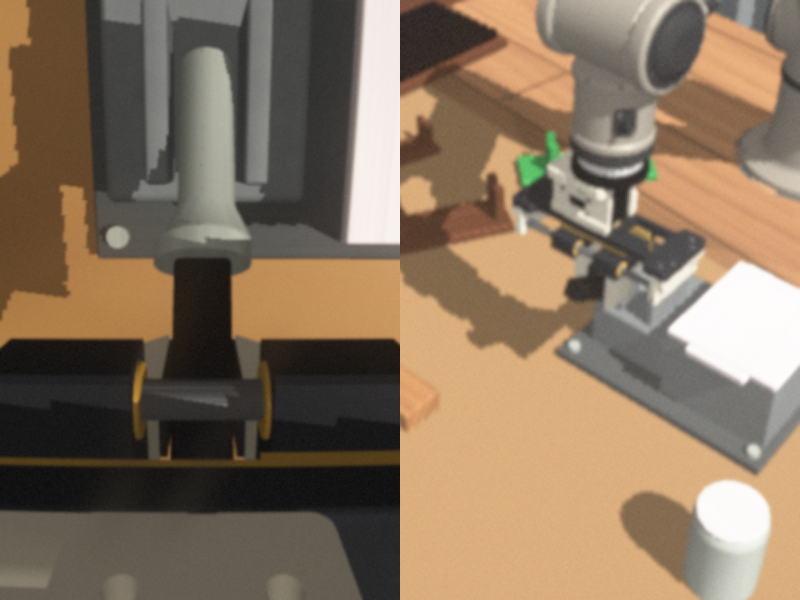

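Request:
jog_arm --pt "-0.012 -0.002 -0.007 0 -1" --pt "-0.012 -0.002 -0.007 0 -1"

```text
time: 17.85
tool_pos: [0.5791, 0.1305, 0.141]
tool_rot: [-3.141, 0.012, -2.983]
contact_force: [10.9, 3.3, 4.4]
opening: 0.02
grip_force: 15.0
```

Request:
jog_arm --pt "0.05 0.008 0.029 0 -1" --pt "0.2 0.032 0.117 0 -1" --pt "0.4 0.064 0.234 0 -1" --pt "0.6 0.097 0.351 0 -1" --pt "0.8 0.129 0.468 0 -1" --pt "1 0.161 0.585 0 -1" --pt "1 0.161 0.585 0 -1" --squeeze 20

```text
time: 18.55
tool_pos: [0.6561, 0.1427, 0.1856]
tool_rot: [-3.141, 0.002, -2.982]
contact_force: [-0.8, 0.7, -1.2]
opening: 0.0199
grip_force: 20.0
```

Request:
jog_arm --pt "0.15 0.024 0.2 0 -1" --pt "0.15 0.024 0.6 0 -1" --pt "0.15 0.024 0.6 0 -1"

```text
time: 18.85
tool_pos: [0.6677, 0.1447, 0.2369]
tool_rot: [-3.141, 0.006, -2.982]
contact_force: [0.8, 0.7, -0.8]
opening: 0.0196
grip_force: 20.0
```

```bash
python3 look.py 8
python3 - <<'E'
from h import *
print('can top',at('top',(232/1.25,250/1.25),.1), at('scene',(520/1.25,473/1.25),.1))
E
```

```text
18.95 [0.66604015 0.14452775 0.2329101 ] [-3.14151333e+00 -5.31000114e-04 -2.98224836e+00]
scene crop 224 110 wrist crop x120..520
can top [0.6438 0.3725 0.1   ] [0.6506 0.376  0.1   ]
```

View pics/m8.png

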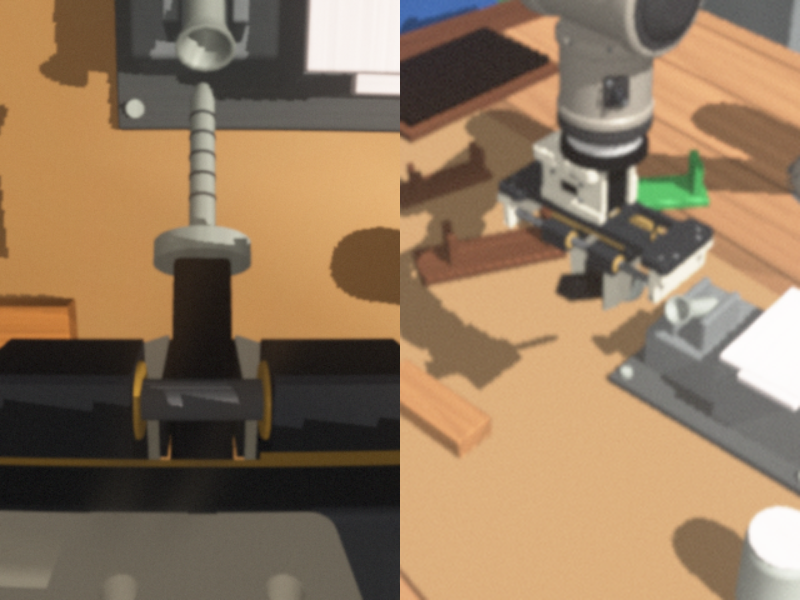

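Request:
jog_arm --pt "-0.2 0.3 0 0 -1" --pt "-0.4 0.628 0 0 -1" --pt "-0.4 0.628 0 0 -1"

```text
time: 19.25
tool_pos: [0.6316, 0.1979, 0.2315]
tool_rot: [3.14, -0.004, -2.979]
contact_force: [0.4, 0.4, -0.9]
opening: 0.0198
grip_force: 20.0
```

Request:
jog_arm --pt "-0.2 0.3 0 0 -1" --pt "-0.4 0.628 -0.3 0 -1" --pt "-0.4 0.628 -0.6 0 -1" --pt "-0.4 0.628 -0.9 0 -1" --pt "-0.4 0.628 -1 0 -1" --pt "-0.4 0.628 -1 0 -1" --squeeze 15

```text
time: 19.85
tool_pos: [0.6018, 0.2444, 0.1513]
tool_rot: [-3.141, -0.004, -2.983]
contact_force: [0.9, -0.8, -0.7]
opening: 0.0201
grip_force: 15.0
```

Request:
jog_arm --pt "0 0 -0.1 0 -1" --pt "0 0 -0.2 0 -1" --pt "0 0 -0.27 0 -1" --pt "0 0 -0.33 0 -1" --pt "0 0 -0.33 0 -1"

```text
time: 20.35
tool_pos: [0.6023, 0.245, 0.1261]
tool_rot: [-3.142, -0.001, -2.982]
contact_force: [-0.1, -0.5, -1.3]
opening: 0.02
grip_force: 15.0
```

```bash
cat > prof.py <<'E'
import sys
from h import *
def rings(w):
    g=w[:,316:327].mean(2).mean(1); g=cv2.GaussianBlur(g[:,None],(1,3),0)[:,0]
    bg=cv2.GaussianBlur(g[:,None],(1,31),0)[:,0]
    return [(r,int(bg[r]-g[r])) for r in range(2,195) if g[r]==g[r-2:r+3].min() and bg[r]-g[r]>8]
if __name__=='__main__':
    for n in sys.argv[1:]: print(n,rings(cv2.imread(f'pics/w{n}_raw.png')))
    s=readout.observe(); w=cams.read_camera('wrist'); cv2.imwrite('pics/wx_raw.png',w); print('now',s['tool_pos'].round(4),s['contact_force'].round(1),rings(w))
E
python3 prof.py 4 5 8
```

```text
4 [(37, 57), (65, 53), (91, 58), (117, 51), (142, 50), (193, 57)]
5 [(84, 41), (100, 45), (117, 43), (134, 49), (152, 43), (177, 36)]
8 [(28, 11), (60, 34), (63, 31), (89, 33), (104, 35), (120, 35), (137, 40), (154, 36), (177, 25)]
now [0.6023 0.245  0.1261] [-0.1 -0.5 -1.3] [(33, 20), (60, 41), (80, 42), (101, 43), (122, 42), (143, 43), (178, 38)]
```

```bash
cat > pitch.py <<'E'
from h import *
from prof import rings
from scipy.optimize import least_squares
import sys
c=cams.calibration('wrist'); s=readout.observe(); Tt=np.eye(4)
def rows(c,tp,yaw,xs,th,L,h=.0159):
    f=np.array([np.cos(yaw),np.sin(yaw),0]); g=np.array(tp)+[0,0,h]; ax=f*np.cos(th)-np.array([0,0,np.sin(th)]); up=f*np.sin(th)+np.array([0,0,np.cos(th)])
    return np.array([proj('wrist',g+ax*(L+x)+up*.005,c)[1] for x in xs])
import pickle
def fit(obs,c,tp,yaw):
    xs=.06-.01*np.arange(5)
    r=least_squares(lambda p:rows(c,tp,yaw,xs,p[0],.05+p[1],.0159+(p[2] if len(p)>2 else 0))-obs,[.2,0.],x_scale=[.1,.01],diff_step=1e-3)
    return np.degrees(r.x[0]).round(1),(r.x[1]*1000).round(1),np.abs(r.fun).max().round(1)
if __name__=='__main__':
    print('ref level',fit([37,65,91,117,142],pickle.load(open('c4.pkl','rb')),[.35293,.21867,.20266],-2.98487))
    print('tilt8',fit([89,104,120,137,154],pickle.load(open('c8.pkl','rb')),[.66604,.14453,.23291],-2.98225))
    obs=[float(v) for v in sys.argv[1:6]]
    print('now',fit(obs,c,s['tool_pos'],s['tool_rot'][2]))
E
python3 pitch.py 60 80 101 122 143
```

```text
ref level (np.float64(12.0), np.float64(0.0), np.float64(3.7))
tilt8 (np.float64(34.3), np.float64(0.0), np.float64(0.3))
now (np.float64(11.5), np.float64(0.0), np.float64(19.8))
```

```bash
python3 - <<'E'
s=open('pitch.py').read()
a=s.index("    r=least_squares"); b=s.index("if __name__")
s=s[:a]+"""    F=lambda p:rows(c,tp,yaw,xs,p[0]/10,.05+p[1]/100)-obs
    r=minimize(lambda p:(F(p)**2).sum(),[2,0.],method='Nelder-Mead')
    return np.degrees(r.x[0]/10).round(1),(r.x[1]*10).round(1),np.abs(F(r.x)).max().round(1)
"""+s[b:]
s=s.replace('import least_squares','import minimize')
open('pitch.py','w').write(s)
E
python3 pitch.py 60 80 101 122 143
```

```text
ref level (np.float64(12.0), np.float64(0.0), np.float64(3.7))
tilt8 (np.float64(34.2), np.float64(-0.0), np.float64(0.3))
now (np.float64(20.5), np.float64(-0.0), np.float64(1.0))
```

```bash
sed -i "s/\[2,0.\],method='Nelder-Mead'/[2,0.3],method='Nelder-Mead',options=dict(initial_simplex=[[2,.3],[0,.3],[2,-.5]])/" pitch.py; python3 pitch.py 60 80 101 122 143
```

```text
ref level (np.float64(7.6), np.float64(-2.2), np.float64(0.9))
tilt8 (np.float64(34.0), np.float64(-0.4), np.float64(0.2))
now (np.float64(21.2), np.float64(0.6), np.float64(0.3))
```

Request:
jog_arm --pt "0 0 -0.07 0 -1" --pt "0 0 -0.14 0 -1" --pt "0 0 -0.2 0 -1" --pt "0 0 -0.26 0 -1" --pt "0 0 -0.3 0 -1" --pt "0 0 -0.3 0 -1"

```text
time: 21.0
tool_pos: [0.6023, 0.2451, 0.1021]
tool_rot: [-3.142, -0.001, -2.982]
contact_force: [0.9, -0.9, -0.4]
opening: 0.0197
grip_force: 15.0
```

```bash
python3 prof.py
```

```text
now [0.6023 0.2451 0.1021] [ 0.9 -0.9 -0.4] [(38, 45), (64, 47), (89, 46), (114, 45), (139, 45), (188, 47)]
```

Request:
jog_arm --pt "0 0 -0.02 0 -1" --pt "0 0 -0.04 0 -1" --pt "0 0 -0.055 0 -1" --pt "0 0 -0.055 0 -1"

```text
time: 21.45
tool_pos: [0.6027, 0.2452, 0.0984]
tool_rot: [3.141, 0.0, -2.982]
contact_force: [0.0, 0.2, 0.6]
opening: 0.0199
grip_force: 15.0
```

```bash
python3 prof.py
```

```text
now [0.6027 0.2452 0.0984] [0.  0.2 0.6] [(35, 47), (62, 48), (88, 45), (114, 44), (139, 44), (190, 42)]
```

Request:
jog_arm --pt "0 0 -0.012 0 -1" --pt "0 0 -0.012 0 -1" --pt "0 0 -0.012 0 -1"

```text
time: 21.8
tool_pos: [0.6028, 0.2452, 0.0975]
tool_rot: [3.141, 0.0, -2.982]
contact_force: [1.4, 0.2, 0.7]
opening: 0.0199
grip_force: 15.0
```

Request:
jog_arm --pt "0 0 0.05 0 -1" --pt "0 0 0.3 0 -1" --pt "0 0 0.6 0 -1" --pt "0 0 1 0 -1" --pt "0 0 1 0 -1" --squeeze 30

```text
time: 22.3
tool_pos: [0.6048, 0.2458, 0.1826]
tool_rot: [3.141, 0.009, -2.982]
contact_force: [0.5, 0.2, -0.2]
opening: 0.0195
grip_force: 30.0
```

Request:
jog_arm --pt "0 0 0.3 0 -1" --pt "0 0 0.6 0 -1" --pt "0 0 1 0 -1" --pt "0 0 1 0 -1"

```text
time: 22.7
tool_pos: [0.6042, 0.2456, 0.2617]
tool_rot: [3.141, 0.008, -2.982]
contact_force: [0.5, -0.2, -1.0]
opening: 0.0201
grip_force: 30.0
```

Request:
jog_arm --pt "0 0 0.2 0 -1" --pt "0 0 0.35 0 -1" --pt "0 0 0.45 0 -1" --pt "0 0 0.45 0 -1" --pt "0 0 0.45 0 -1" --pt "0 0 0.45 0 -1" --pt "0 0 0.45 0 -1" --pt "0 0 0.45 0 -1"

```text
time: 23.5
tool_pos: [0.6026, 0.2451, 0.293]
tool_rot: [-3.142, -0.001, -2.982]
contact_force: [0.7, 0.3, -2.1]
opening: 0.0196
grip_force: 30.0
```

```bash
python3 prof.py
python3 - <<'E'
from h import *
a=cams.read_camera('scene'); cv2.imwrite('pics/s9_raw.png',a); b=cv2.imread('pics/s2_raw.png')
# lid far side/free edge strip comparison: bright lid pixels in both pictures
for n,i in(('s7',cv2.imread('pics/s7_raw.png')),('s8',cv2.imread('pics/s8_raw.png')),('now',a)):
    m=(i[270:345,395:485].min(2)>190); ys,xs=np.nonzero(m); print(n,m.sum(),xs.min()+395,xs.max()+395,ys.min()+270,ys.max()+270)
s=readout.observe(); print(s['time'],s['tool_pos'],np.abs(s['qvel']).max(),s['opening'],s['grip_force'])
E
```

```text
now [0.6026 0.2451 0.293 ] [ 0.7  0.3 -2.1] [(35, 49), (62, 49), (88, 48), (114, 47), (139, 46), (190, 49)]
s7 2676 395 471 270 318
s8 2680 395 471 270 318
now 2678 395 471 270 318
23.6 [0.60263861 0.24515538 0.29324264] 0.0016547052173310648 0.020036067078929406 29.99987930059433
```

```bash
python3 -c "
from cell import ticket; print(ticket.hand_in())"
```

```text
the job is handed in; nothing more can be done
None
```

I handed the job in at 23.6 s: the lid is shut, and the gauge rod went into the tube until its collar stopped on the mouth and came right out again. The gripper now holds it still, level to about 1° by the wrist camera and about 31 cm above the bench.

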